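Set cutting dies on their marked cork blanks

ROBOT

A 6-joint arm with a two-finger parallel gripper is mounted at the origin on the work surface. World frame = base frame: x ahead of the robot, y to its left, z up, the work surface at z = 0. Lengths are in m, angles in rad, forces in N, time in s.
With the tool pointing down it reaches from about 0.225 to 0.875 m from the base axis. Payload 3.4 kg.
Tool frame: the origin (TCP) lies midway between the tips of the shut fingers; the grasp point (between the pads) lies 19 mm behind it; x points along the fingers, z is the direction in which the jaws open and shut, and the axes are right-handed (so a half turn about x gives the same grasp; the last joint's range is limited). The gripper opens to 85 mm and grips with 20 to 120 N. Pads are 22 mm wide; open, the fingers measure 114 mm over their backs; the gripper's body (76 mm by 85 mm) begins 54 mm behind the grasp point. The pads swing forward as they close: fully open they stand 13 mm farther back than shut.
Start: joints at [1.189, 0.276, 1.505, -0, 1.361, -0.121], TCP at [0.148, 0.556, 0.231] pointing down, gripper open.
Joint ranges: [-2.89, 2.89], [-0.75, 2.08], [0.22, 2.7], [-1.18, 4.32], [0.11, 2.71], [-2.7, 2.7]. Speed limits (rad/s): [2.57, 2.57, 3.14, 3.14, 3.14, 3.14].

INTERFACE

Orientations are given as a unit quaternion [w, x, y, z].
In Python, from rig import manip, eyes gives the robot as it stands. The module is installed in compiled form; this text tells all that it offers.
- The arm moves only by the shell command python3 -m crank 'ROWS' [FORCE]. ROWS is JSON, a list of rows, each a list of 7 numbers: the shift along the tool's x, y, z in cm, then the turn, a rotation vector about the tool's x, y, z in degrees, then the finger opening in cm, from 0 to 8.54. A call has 1 to 5 rows; each row is the pose to reach, as a shift and turn from the pose commanded when the call began, along the tool's axes at that moment; what a row does not reach only later rows make up. A row lasts 1/8 s, in which the tool goes at most 62.5 mm and 10.7 degrees, less where a joint would pass 70% of its speed; a pose out of reach is approached as far as the arm can. A call with a gripper value outside its range is refused whole. The fingers move at their own pace and stop on an object; FORCE is the grip in N (left out, the last holds). Time passes only in rows, so rows that repeat a pose let the fingers close. It gives the time, the measured TCP pose, the force and the opening at its end, in the units of the state.
- manip.get_state(): the state, without advancing time (a new reading comes with each control period).
- eyes.get_image(name): name is "scene" or "top"; returns a dict with "color" (384x512x3 uint8, blue, green, red), "z_map" (384x512 float32, m along the optical axis (not along the pixel's ray), 0 where there is no reading), "vertical_fov" (degrees; the focal length in pixels is half the picture's height over the tangent of half this angle, whatever the lens; pixels are square), "cx", "cy" (the principal point, pixels), "dist" ([k1, k2, p1, p2, k3] as OpenCV has them; the pictures are not rectified), "eye" and "attitude" of the camera in the world. Camera axes: x right, y up, looking along -z (the intrinsics and any distortion apply to the point x, -y, -z); pixel columns grow to the right and rows downward; lengths in m; the calibration is good to about 2 mm. A picture is of the moment at which its call begins.
- manip.sign_off(): hands the job in, once; it reports no verdict.
The state is a dict: "clock": time; "qpos": joint angles; "qd": joint speeds; "effort": joint torques, N m; "position": TCP position; "ee_rot": TCP orientation; "contact_force": force on the tool from outside, world axes, zero at the start; "moment": the same for the moment, N m; "width": finger opening in m.
Only numpy, scipy, OpenCV 4.12 (cv2) and the standard library are available. Lean on these libraries where they do the work, as an engineer would, in place of code of your own. Each camera call takes 0.05 s, during which the arm holds its last target.

TASK

Get the next press stroke ready: lift each of the four steel cutting dies onto the cork blank that bears its outline, so that each die lies flat on the cork and covers its drawn outline, the sole with its heel and toe, and the tab with its square and pointed ends, the same way round as drawn. Leave the glass jar that stands among the dies where it is.

Things in the scene. Friction and masses are not known exactly. Their poses are not given: they have to be found in the camera images.
- sole_die_heel (a point): Sole cutting die: hollow strip-steel wall in the outline of a toddler's shoe sole, 128 long, 51 wide at the forefoot, 34 at the waist, 44 at the heel, 32 high, wall 3, two cross bars; 250 g, loose. Point: underside, middle of the heel end; x runs from heel to toe (toe at x = 128 mm), z up. From x = 34 to 66 mm the sides are parallel, 34 mm apart along y: grip there from above.
- tab_die_base (a point): Tab cutting die: hollow strip-steel outline, square at one end, tapering to a blunt point at the other, 70 long, 44 wide, 32 high, wall 3, one cross bar; about 150 g, loose. Point: underside, middle of the square end; x runs to the pointed end (at x = 70 mm), z up. From x = 0 to 44 mm the sides are parallel, 44 mm apart along y: grip there from above.
- strap_die: Strap cutting die: hollow strip-steel long slot with round ends, 110 long, 34 wide, 32 high, wall 3, two cross bars; about 200 g, loose. Origin: centre of its underside; x along its length, y across (grip across y at the centre), z up. Same either way round.
- disc_die: Heel-pad cutting die: hollow round strip-steel ring (16 flats), 60 across, 32 high, wall 3, one cross bar; about 150 g, loose. Origin: centre of its underside, z up; two of the flats face along y. Its turn does not matter.
- sole_blank_heel (a point): Cork blank 144 x 72, 8 thick, fixed flat on the table, with a sole outline (same size as the sole die) drawn on it in black. This point: on its top face (8 mm above the table), middle of the outline's heel end, 8 mm from the blank's edge; x from heel to toe of the outline, z up.
- tab_blank_base (a point): Cork blank 92 x 66, 8 thick, fixed, with the tab outline drawn in black. This point: on its top face (8 mm above the table), middle of the outline's square end, 12 mm from the blank's edge; x from square to pointed end, z up.
- strap_blank: Cork blank 130 x 56, 8 thick, fixed, with the strap outline drawn in black. Origin: centre of its underside, on the table (the top face is 8 mm higher); x along the outline's length, z up.
- disc_blank: Cork blank 84 x 84, 8 thick, fixed, with a 60 mm circle drawn in black. Origin: centre of its underside, on the table (the top face is 8 mm higher); z up; the circle is at its centre.
- jar: Closed glass jar with steel cap, 68 diameter, 75 high, about 300 g, standing loose in the row of dies. Origin: centre of its underside. To be left alone.

How it is judged:
By the outcome, as a careful person would: the job done as asked, in the order asked, and still so for the second after the job is handed in, with the robot touching nothing.
It also fails if it takes over 102 s, if anything falls off the work surface, if the arm or the gripper's body presses on something with over 40 N, if the wrist force passes 120 N, or if a joint passes its speed limit or range.

## Working session

There is one attempt and no reset: what is moved stays moved. The work goes in short steps, Python scripts to look and compute and a shell command to move; the robot and the scene stay as the last step left them, time stands still between calls to the robot, and variables do not carry over. Pictures are saved under pics/ and viewed, and the job is handed in when it is done.

```bash
mkdir -p pics; cat > look.py <<'E'
import cv2,sys
from rig import manip,eyes
import numpy as np,pickle
n=sys.argv[1]
for c in ("scene","top"):
    im=eyes.get_image(c); pickle.dump(im,open(f"pics/{n}_{c}.pkl","wb")); cv2.imwrite(f"pics/{n}_{c}.png",im["color"])
    print(c,im["vertical_fov"],im["cx"],im["cy"],im["dist"],im["eye"],im["attitude"])
print(manip.get_state())
E
python3 look.py a
```

```text
scene 56.31963851130043 257.6279615991186 191.118905352258 [-0.07564007  0.          0.          0.          0.        ] [ 1.35293176 -0.1220938   0.78694838] [0.67766209 0.30252227 0.26666171 0.61493569]
top 46.47621914888856 251.24930498818418 186.4306463961783 [-0.11275551  0.          0.          0.          0.        ] [ 0.34951693 -0.05285306  1.11482755] [-0.69327452 -0.06805536  0.06134141  0.71482595]
{'clock': 0.1, 'qpos': array([ 1.18902907e+00,  2.76527701e-01,  1.50599559e+00, -6.17719257e-06,
        1.36068789e+00, -1.21013574e-01]), 'qd': array([-0.00052486, -0.00205881, -0.00284039, -0.00016993,  0.0013523 ,
       -0.00065913]), 'effort': array([ 8.76793838e-04, -4.17703807e+01, -2.46403116e+01, -1.38097598e-04,
        5.86703536e-03, -1.66436678e-06]), 'position': array([0.14808198, 0.55512779, 0.23053288]), 'ee_rot': array([ 0.56026844, -0.43104591,  0.5612514 ,  0.43045971]), 'contact_force': array([0.42130302, 0.47266046, 0.53977372]), 'moment': array([-0.01908568,  0.00510076, -0.00995283]), 'width': 0.08570066167127771}
```

View pics/a_top.png

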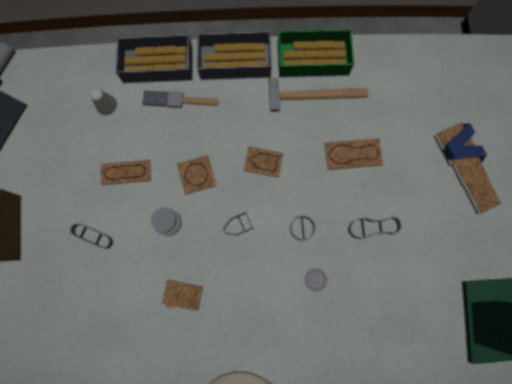

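View pics/a_scene.png

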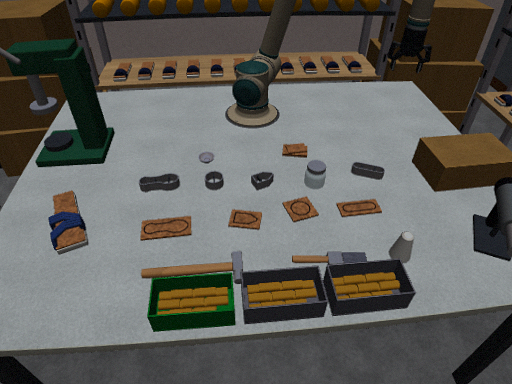

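```bash
python3 - <<'E'
import cv2
im=cv2.imread("pics/a_top.png")
c=im[130:255,60:260];d=im[130:255,220:420]
cv2.imwrite("pics/a_l.png",cv2.resize(c,None,fx=4,fy=4,interpolation=cv2.INTER_CUBIC));cv2.imwrite("pics/a_r.png",cv2.resize(d,None,fx=4,fy=4,interpolation=cv2.INTER_CUBIC))
E
```

```text
(no output)
```

View pics/a_l.png

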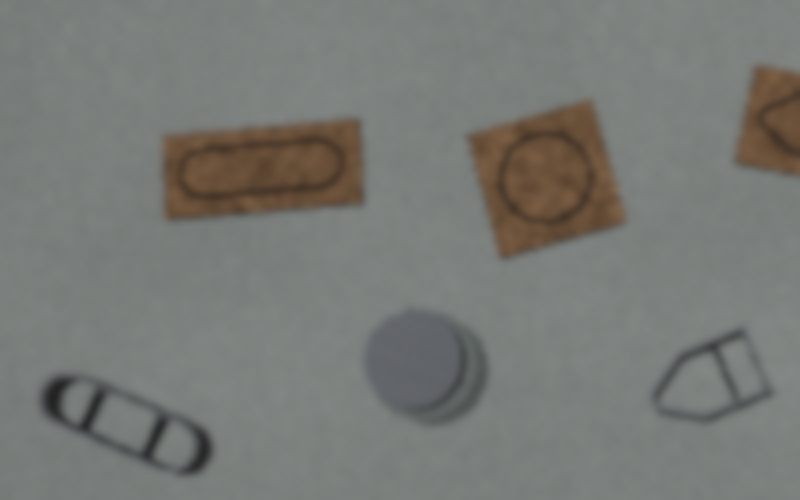

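View pics/a_r.png

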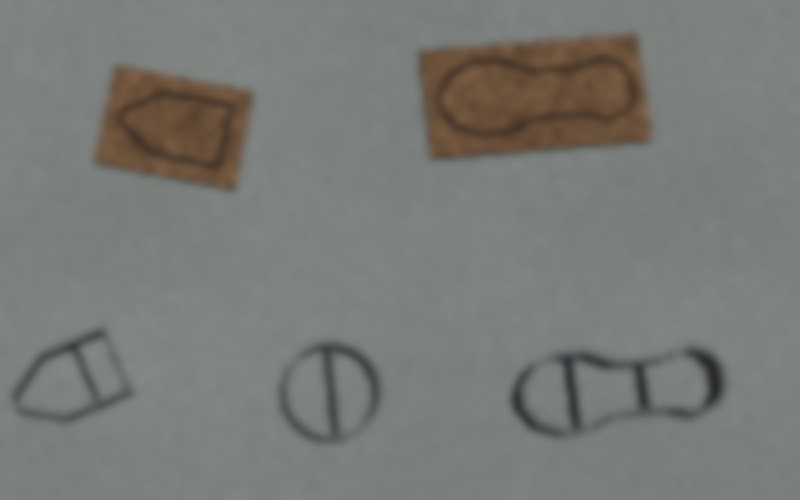

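```bash
cat > h.py <<'E'
import cv2,numpy as np,pickle
from scipy.spatial.transform import Rotation as R
def cam(im):
    q=np.array(im["attitude"]); f=im["color"].shape[0]/2/np.tan(np.radians(im["vertical_fov"])/2)
    K=np.array([[f,0,im["cx"]],[0,f,im["cy"]],[0,0,1.]])
    return K,np.array(im["dist"]),R.from_quat(q[[1,2,3,0]]).as_matrix(),np.array(im["eye"])
def cast(im,px,z):
    K,d,A,e=cam(im); n=cv2.undistortPoints(np.float64(px).reshape(-1,1,2),K,d).reshape(-1,2)
    v=np.c_[n[:,0],-n[:,1],-np.ones(len(n))]@A.T
    return (e+v*((z-e[2])/v[:,2])[:,None])[:,:2]
def proj(im,P):
    K,d,A,e=cam(im); c=(np.atleast_2d(P)-e)@A*[1,-1,-1]
    return cv2.projectPoints(c,np.zeros(3),np.zeros(3),K,d)[0].reshape(-1,2)
def load(n,c): return pickle.load(open(f"pics/{n}_{c}.pkl","rb"))
def contours(mask_f,im,S=4):
    """subpixel: upsample scalar field, threshold at 0"""
    g=cv2.resize(mask_f.astype(np.float32),None,fx=S,fy=S,interpolation=cv2.INTER_CUBIC)
    cs,_=cv2.findContours((g>0).astype(np.uint8),cv2.RETR_EXTERNAL,cv2.CHAIN_APPROX_NONE)
    return [((c.reshape(-1,2)+.5)/S-.5) for c in cs]
def rect(w,straight=None):
    """w: world xy contour(m). returns centre, yaw of long axis(deg), dims; refined by side lines"""
    (c,s,a)=cv2.minAreaRect(np.float32(w*1000)); c=np.array(c)
    if s[0]<s[1]: a+=90
    for k in range(4):
        t=np.radians(a);Rm=np.array([[np.cos(t),-np.sin(t)],[np.sin(t),np.cos(t)]])
        l=(w*1000-c)@Rm
        L=np.ptp(l[:,0]);cx=(l[:,0].max()+l[:,0].min())/2
        x0,x1=straight if straight else (-.35*L,.35*L)
        m=(l[:,0]>cx+x0)&(l[:,0]<cx+x1)
        up=l[m&(l[:,1]>0)];dn=l[m&(l[:,1]<0)]
        pu=np.polyfit(up[:,0],up[:,1],1);pd=np.polyfit(dn[:,0],dn[:,1],1)
        da=np.degrees(np.arctan((pu[0]+pd[0])/2))
        cy=(np.polyval(pu,cx)+np.polyval(pd,cx))/2
        c=c+Rm@np.array([cx,cy]); a+=da
        W=np.polyval(pu,cx)-np.polyval(pd,cx)
    return c,a,(L,W),np.degrees(np.arctan([pu[0],pd[0]]))
E
cat > m.py <<'E'
from h import *
approx={'strapB':(.6,.31),'discB':0}
for c,z in (("top",0),("scene",0)):
    im=load("a",c); b=im["color"].astype(float); b=cv2.GaussianBlur(b,(0,0),.6)
    cork=(b[...,2]-b[...,0])-22; 
    for k in contours(cork,im):
        if len(k)<60 or len(k)>2000: continue
        w=cast(im,k,.008)
        if not (.2<w[:,0].mean()<.75 and abs(w[:,1].mean())<.55): continue
        r=rect(w); print(c,'cork',k.mean(0).round(),r[0].round(1),round(r[1],2),np.round(r[2],1),r[3].round(1))
    g=b.mean(2); bg=cv2.medianBlur(im["color"],41).astype(float).mean(2)
    dark=bg*.78-g-np.maximum(0,cork+10)*5
    for k in contours(dark,im):
        if len(k)<60: continue
        w=cast(im,k,.016)
        if not (.2<w[:,0].mean()<.75 and abs(w[:,1].mean())<.55): continue
        try:r=rect(w)
        except Exception as e: print(k.mean(0),e);continue
        print(c,'dark',k.mean(0).round(),len(k),r[0].round(1),round(r[1],2),np.round(r[2],1),r[3].round(1))
E
python3 m.py
```

```text
top cork [182. 295.] [291.2 131.6] 80.49 [91.7 60. ] [ 3.6 -3.6]
top cork [125. 172.] [603.3 277.6] 92.84 [130.1  54.5] [ 0. -0.]
top cork [196. 174.] [591.3  93.9] 15.22 [84.1 82.1] [-0.2  0.2]
top cork [263. 161.] [619.  -77.4] 76.64 [91.2 64.8] [ 0.3 -0.3]
top cork [353. 154.] [ 632.6 -309.7] 93.08 [143.8  70.4] [-0.  0.]
top dark [108. 241.] 147 [425.9 310.3] -0.01 [35.  12.2] [-6.8  6.8]
top dark [ 86. 235.] 490 [445.1 371.4] 65.68 [93.5 22. ] [-1.6  1.7]
top dark [352. 231.] 179 [ 429.1 -288.6] 32.1 [46.   8.7] [ 2.8 -3.1]
top dark [370. 225.] 405 [ 444.9 -337.9] 91.64 [58.7 25.1] [ 7.7 -7. ]
top dark [395. 227.] 225 [ 440.2 -404.3] 169.25 [46.1 11.8] [-6.7 19.3]
top dark [303. 228.] 512 [ 445.1 -168.4] 131.93 [62.8 29.3] [-6.1  6.6]
top dark [238. 224.] 439 [456.6  -6.9] 115.63 [66.8 33.7] [ 5.5 -5.5]
top dark [173. 225.] 266 [460.2 147.2] 150.53 [59.7 21.4] [-0.6  0.6]
scene cork [166. 227.] [ 636.4 -308.8] 93.1 [145.9  75.6] [-0.1  0.1]
scene cork [245. 219.] [622.7 -77. ] 76.5 [93.9 69.6] [-0.1  0.1]
scene cork [359. 207.] [607.1 277.6] 92.78 [133.3  59.7] [-0.1  0.1]
scene
[... 502 characters left out ...]
5.] 226 [648.1 250.7] 93.42 [87.1  2. ] [0.1 0.1]
scene dark [375. 213.] 96 [644.8 316.4] 93.7 [38.4  2.3] [ 1.8 -1.8]
scene dark [159. 183.] 398 [ 443.4 -346.2] 93.7 [134.7  78.7] [ 4.8 -4.8]
scene dark [314. 181.] 242 [480.  161.8] 161.62 [77.2 50.1] [-10.7  10.8]
scene dark [262. 180.] 247 [459.4  -9.1] 137.89 [101.7  63.9] [3.8 5. ]
scene dark [214. 180.] 234 [ 447.6 -166.8] 2.82 [99.5 58.8] [ 0.5 -0.5]
scene dark [367. 170.] 325 [442.6 358.9] 66.16 [113.2  76.1] [-0.3  0.3]
scene dark [316. 168.] 202 [414.1 184.2] 161.72 [84.1 60.1] [-3.1  2.3]
scene dark [294. 156.] 213 [341.8 119.9] 76.29 [89.   6.4] [-0.7  0.6]
scene dark [206. 158.] 275 [ 323.8 -193.6] 181.03 [63.8 28.2] [ 8.8 -8.9]
```

```bash
cat > m2.py <<'E'
from h import *
import sys
n=sys.argv[1] if len(sys.argv)>1 else "a"
guess={'strap':(.443,.36,55,(-20,20)),'tab':(.455,-.005,42,None),'disc':(.446,-.168,36,None),'sole':(.443,-.345,68,(-30,-4))}
for c in ("top","scene"):
    im=load(n,c); b=cv2.GaussianBlur(im["color"].astype(float),(0,0),.5)
    cork=(b[...,2]-b[...,0])-22
    for k in contours(cork,im):
        if not 150<len(k)<2000: continue
        w=cast(im,k,.004)
        if .5<w[:,0].mean()<.75 and abs(w[:,1].mean())<.45:
            r=rect(w); print(c,'cork',r[0].round(1),round(r[1],2),np.round(r[2],1))
    g=b.mean(2); bg=cv2.medianBlur(im["color"],61).astype(float).mean(2)
    f=cv2.resize((bg*(.88)-g).astype(np.float32),None,fx=4,fy=4,interpolation=cv2.INTER_CUBIC)
    vis=cv2.resize(im["color"],None,fx=4,fy=4,interpolation=cv2.INTER_CUBIC)
    for nm,(x,y,rad,st) in guess.items():
        p=proj(im,[x,y,.016])[0]; pr=rad/1000*1.25*cam(im)[0][0,0]/np.linalg.norm(np.array([x,y,0])-cam(im)[3])
        m=np.zeros(f.shape,np.uint8); cv2.circle(m,tuple(int(v) for v in (p+.5)*4-.5),int(pr*4),1,-1)
        mm=((f>0)&(m>0)).astype(np.uint8); mm=cv2.morphologyEx(mm,cv2.MORPH_CLOSE,np.ones((13,13)))
        cs,_=cv2.findContours(mm,cv2.RETR_EXTERNAL,cv2.CHAIN_APPROX_NONE); k=max(cs,key=cv2.contourArea)
        cv2.drawContours(vis,[k],-1,(0,0,255),1)
        w=cast(im,(k.reshape(-1,2)+.5)/4-.5,.016)
        h=cv2.convexHull(np.float32(w*1000)); M=cv2.moments(h); 
        cen=np.array([M['m10'],M['m01']])/M['m00']; 
        print(c,nm,'hullcen',cen.round(1), 'bbox mid',((w.max(0)+w.min(0))*500).round(1),np.ptp(w*1000,axis=0).round(1))
        r=rect(w,st); print('   rect',r[0].round(1),round(r[1],2),np.round(r[2],1),r[3].round(1))
        ap=cv2.approxPolyDP(np.float32(w*1000),4 if nm!='strap' else 5,True).reshape(-1,2)
        if nm=='tab': print(ap.round(1).tolist())
    ys=(500,1040,200,1720) if c=='top' else (600,860,480,1640)
    v=vis[ys[0]:ys[1],ys[2]:ys[3]]; cv2.imwrite(f"pics/{n}_{c}_ov.png",cv2.resize(v,None,fx=790/v.shape[1],fy=790/v.shape[1]))
E
python3 m2.py
```

```text
top cork [604.2 278.8] 92.87 [130.6  54.7]
top cork [592.2  94.4] 15.18 [84.4 82.3]
top cork [620.  -77.6] 76.64 [91.7 65. ]
top cork [ 633.6 -310.6] 93.08 [144.3  70.7]
top strap hullcen [441.2 358.4] bbox mid [440.9 358.8] [ 67.5 115.7]
   rect [441.3 358.7] 66.08 [122.8  37.2] [-0.2  0.2]
top tab hullcen [458.5  -9.2] bbox mid [461.4  -8.5] [59.4 75.8]
   rect [457.3  -5.6] 111.09 [71.8 38.4] [ 4.9 -4.9]
[[491.0, -28.399999618530273], [474.8999938964844, 12.800000190734863], [450.6000061035156, 29.399999618530273], [437.5, 22.899999618530273], [431.70001220703125, -6.5], [447.70001220703125, -45.70000076293945], [458.3999938964844, -41.099998474121094], [450.5, -35.900001525878906], [450.20001220703125, -26.100000381469727], [479.5, -17.600000381469727], [482.20001220703125, -31.899999618530273]]
top disc hullcen [ 446.4 -167.2] bbox mid [ 446.5 -167.3] [64.2 65. ]
   rect [ 447.1 -166.8] 119.82 [66.2 35.7] [ 4.1 -7. ]
top sole hullcen [ 441.7 -345.6] bbox mid [ 440.1 -346.2] [ 55.2 138.4]
   rect [ 441.8 -346.2] 91.48 [138.6  36.2] [-1.6  1.6]
scene cork [ 632.7 -310. ] 93.13 [14
[... 261 characters left out ...]
0.1]
scene tab hullcen [459.2  -8.4] bbox mid [462.6  -6.8] [95.3 81.6]
   rect [459.1  -9.1] 139.32 [104.5  65.5] [4.7 5. ]
[[420.1000061035156, 25.700000762939453], [414.8999938964844, -1.899999976158142], [433.79998779296875, -43.599998474121094], [469.29998779296875, -47.599998474121094], [509.79998779296875, -32.599998474121094], [497.6000061035156, 5.900000095367432], [472.20001220703125, 26.399999618530273], [434.1000061035156, 34.0]]
scene disc hullcen [ 447.3 -166.9] bbox mid [ 447.2 -166.9] [102.1  64.8]
   rect [ 447.4 -166.9] 2.85 [102.4  60.8] [ 0.2 -0.2]
scene sole hullcen [ 443.1 -345.1] bbox mid [ 442.1 -346.2] [ 93. 139.]
   rect [ 442.9 -346.3] 94.28 [136.5  74.6] [0.9 0.5]
```

```bash
python3 - <<'E'
from h import *
s=__import__('rig').manip.get_state()
q=s['ee_rot'];print(R.from_quat(q[[1,2,3,0]]).as_matrix().round(3))
E
```

```text
[[-0.001 -0.966  0.258]
 [-0.002  0.258  0.966]
 [-1.     0.    -0.002]]
```

View pics/a_top_ov.png

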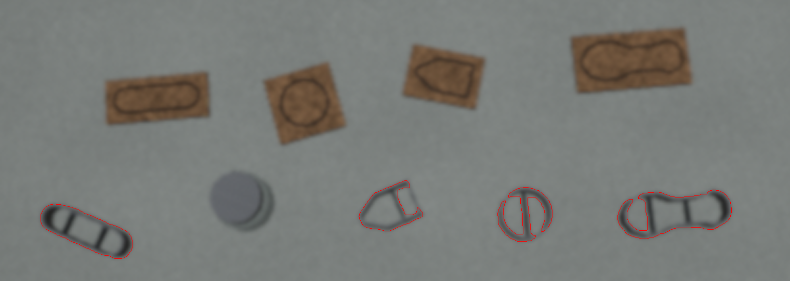

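View pics/a_scene_ov.png

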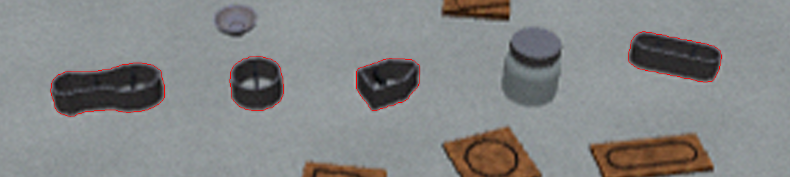

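```bash
cat > go.py <<'E'
import sys
from h import *
from rig import manip
x,y,z,a=map(float,sys.argv[1:5])   # mm, deg jaw yaw
s=manip.get_state();q=s['ee_rot'];A=R.from_quat(q[[1,2,3,0]]);t=np.radians(a)
X=np.array([0,0,-1.]);Z=np.array([np.cos(t),np.sin(t),0]);T=R.from_matrix(np.c_[X,np.cross(Z,X),Z])
d=A.inv().apply(np.array([x,y,z])/10-s['position']*100); r=(A.inv()*T).as_rotvec(degrees=True)
print(d.round(2),r.round(1),'| now',(s['position']*1000).round(1),'w',round(s['width']*1000,1),'F',s['contact_force'].round(1),'t',s['clock'],'q',s['qpos'].round(2))
E
python3 go.py 442 359 120 -24
```

```text
[ 11.07 -33.46 -11.35] [99.1 -0.1  0.1] | now [148.1 555.1 230.5] w 85.7 F [0.4 0.5 0.5] t 0.1 q [ 1.19  0.28  1.51 -0.    1.36 -0.12]
```

```bash
python3 -m crank '[[0,-6,-2,10,0,0,8.5],[2,-12,-4,20,0,0,8.5],[4,-18,-6,30,0,0,8.5],[6,-24,-8,40,0,0,8.5],[8,-30,-10,50,0,0,8.5]]' 60; python3 go.py 442 359 120 -24
```

```text
clock: 0.72
position: [0.4008, 0.3888, 0.1553]
ee_rot: [0.691, -0.151, 0.691, 0.151]
contact_force: [0.1, 0.8, -0.8]
width: 0.0845
[ 3.53 -4.43  2.5 ] [48.7 -0.  -0. ] | now [400.8 388.8 155.3] w 84.5 F [ 0.1  0.8 -0.8] t 0.725 q [0.65 0.3  1.66 0.   1.18 0.21]
```

```bash
python3 -m crank '[[3.5,-4.4,2.5,10,0,0,8.5],[3.5,-4.4,2.5,20,0,0,8.5],[3.5,-4.4,2.5,30,0,0,8.5],[3.5,-4.4,2.5,40,0,0,8.5],[3.5,-4.4,2.5,48.7,0,0,8.5]]'; python3 -m crank '[[0,0,0,0,0,0,8.5]]'; python3 go.py 441.8 358.8 6 -24
```

```text
clock: 1.35
position: [0.4407, 0.3604, 0.1206]
ee_rot: [0.691, 0.146, 0.692, -0.147]
contact_force: [-0.2, 0.2, 0.4]
width: 0.0851
clock: 1.48
position: [0.4406, 0.3606, 0.1207]
ee_rot: [0.692, 0.144, 0.692, -0.144]
contact_force: [0.7, 0.3, 0.3]
width: 0.0853
[11.47 -0.11  0.19] [ 0.5 -0.   0. ] | now [440.6 360.6 120.7] w 85.3 F [0.7 0.3 0.3] t 1.475 q [0.56 0.35 1.69 0.   1.11 0.97]
```

```bash
python3 -m crank '[[4,-0.1,0.2,0.5,0,0,8.5],[8,-0.1,0.2,0.5,0,0,8.5],[10,-0.1,0.2,0.5,0,0,8.5],[11.5,-0.1,0.2,0.5,0,0,8.5],[11.5,-0.1,0.2,0.5,0,0,8.5]]'; python3 look.py b >/dev/null; python3 go.py 441.8 358.8 6 -24
```

```text
clock: 2.1
position: [0.4418, 0.3587, 0.0053]
ee_rot: [0.691, 0.147, 0.692, -0.148]
contact_force: [0.7, 0.2, -0.4]
width: 0.0849
[ 0.07 -0.1  -0.07] [-0.1  0.  -0.1] | now [442.8 359.4   6.7] w 84.8 F [0.5 0.2 0.7] t 2.2 q [0.56 0.48 1.82 0.   0.84 0.98]
```

View pics/b_scene.png

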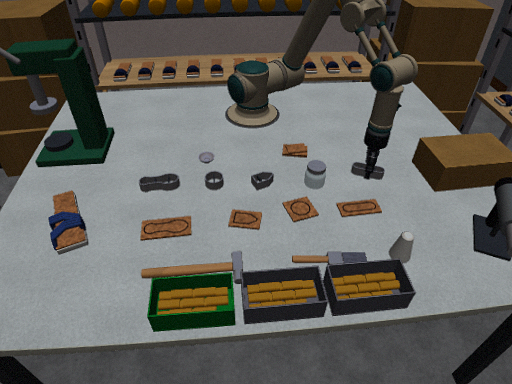

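```bash
python3 -m crank '[[0,0,0,0,0,0,5],[0,0,0,0,0,0,3],[0,0,0,0,0,0,2],[0,0,0,0,0,0,2],[0,0,0,0,0,0,2]]' 60; python3 -m crank '[[0,0,0,0,0,0,2],[0,0,0,0,0,0,2]]'
```

```text
clock: 2.82
position: [0.4426, 0.3594, 0.0069]
ee_rot: [0.692, 0.148, 0.691, -0.148]
contact_force: [-0.8, -0.8, 6.1]
width: 0.033
clock: 3.08
position: [0.4426, 0.3594, 0.0069]
ee_rot: [0.692, 0.148, 0.691, -0.148]
contact_force: [-1.1, 1.0, 6.5]
width: 0.0331
```

```bash
python3 -m crank '[[-2,0,0,0,0,0,2],[-5,0,0,0,0,0,2],[-7,0,0,0,0,0,2],[-7,0,0,0,0,0,2]]'; python3 look.py c >/dev/null; python3 go.py 603.8 279.2 75 2.8
```

```text
clock: 3.58
position: [0.4431, 0.3595, 0.0771]
ee_rot: [0.692, 0.149, 0.691, -0.147]
contact_force: [0.3, -0.6, -2.9]
width: 0.0328
[ 1.000e-02 -6.100e-01  1.804e+01] [-26.9  -0.1   0.1] | now [441.7 358.6  75.2] w 32.7 F [-1.3  0.  -2.2] t 3.675 q [ 0.56  0.4   1.74 -0.    1.    0.98]
```

View pics/c_scene.png

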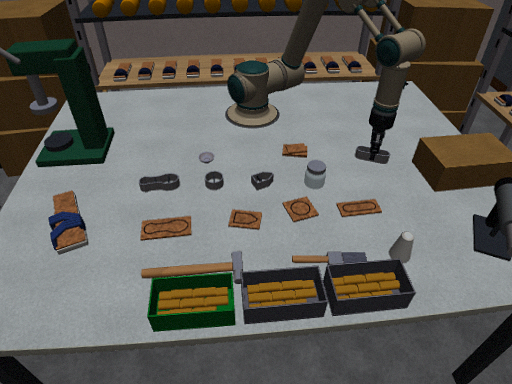

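```bash
python3 -m crank '[[0,0,4,-6,0,0,2],[0,-0.6,9,-14,0,0,2],[0,-0.6,14,-22,0,0,2],[0,-0.6,18,-27,0,0,2],[0,-0.6,18,-27,0,0,2]]';python3 -m crank '[[0,0,0,0,0,0,2],[0,0,0,0,0,0,2]]'; python3 go.py 603.8 279.2 15 2.8;python3 go.py 603.8 279.2 15 2.8
```

```text
clock: 4.3
position: [0.6065, 0.278, 0.0739]
ee_rot: [0.707, -0.017, 0.707, 0.016]
contact_force: [-0.6, -0.3, -2.8]
width: 0.033
clock: 4.55
position: [0.6024, 0.2803, 0.0753]
ee_rot: [0.706, -0.018, 0.708, 0.018]
contact_force: [-0.1, 0.3, -2.4]
width: 0.0331
[ 6.03 -0.12  0.15] [ 0.1 -0.1  0. ] | now [602.4 280.3  75.3] w 33.1 F [-0.1  0.3 -2.4] t 4.55 q [0.33 0.52 1.52 0.   1.11 0.28]
[ 6.03 -0.12  0.15] [ 0.1 -0.1  0. ] | now [602.4 280.3  75.3] w 33.1 F [-0.1  0.3 -2.4] t 4.55 q [0.33 0.52 1.52 0.   1.11 0.28]
```

```bash
python3 -m crank '[[2,-0.1,0.1,0,0,0,2],[4,-0.1,0.1,0,0,0,2],[5,-0.1,0.1,0,0,0,2],[5,-0.1,0.1,0,0,0,2]]'; python3 look.py d >/dev/null; python3 go.py 603.8 279.2 15 2.8; python3 - <<'E'
import cv2
for c,s in(("scene",(150,260,280,440)),("top",(130,240,60,220))):
    v=cv2.imread(f"pics/d_{c}.png")[s[0]:s[1],s[2]:s[3]]; cv2.imwrite(f"pics/d_{c}z.png",cv2.resize(v,None,fx=4,fy=4,interpolation=cv2.INTER_CUBIC))
E
```

```text
clock: 5.05
position: [0.6041, 0.2792, 0.0255]
ee_rot: [0.706, -0.018, 0.707, 0.018]
contact_force: [1.0, -0.4, -2.3]
width: 0.0328
[ 1.18 -0.02 -0.16] [ 0.1  0.1 -0. ] | now [605.4 279.4  26.8] w 32.5 F [ 0.1  0.2 -2.4] t 5.15 q [0.33 0.57 1.57 0.   1.01 0.28]
```

View pics/d_scenez.png

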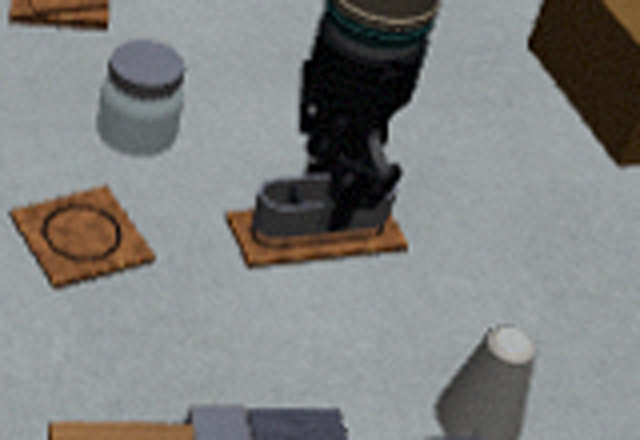

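View pics/d_topz.png

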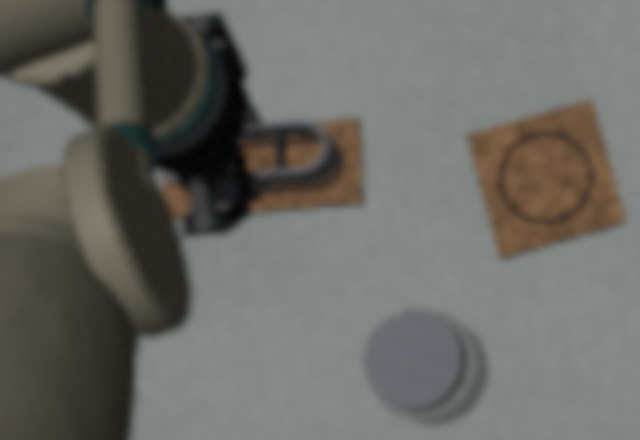

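```bash
python3 -m crank '[[0.5,0,0,0,0,0,2],[0.8,0,0,0,0,0,2],[1.0,0,0,0,0,0,2],[1.1,0,0,0,0,0,2],[1.1,0,0,0,0,0,2]]'; python3 go.py 603.8 279.2 15 2.8
```

```text
clock: 5.78
position: [0.6052, 0.279, 0.0152]
ee_rot: [0.707, -0.018, 0.707, 0.018]
contact_force: [-0.7, 0.4, -2.1]
width: 0.0328
[ 0.02  0.03 -0.14] [ 0.1  0.  -0. ] | now [605.2 279.   15.2] w 32.8 F [-0.7  0.4 -2.1] t 5.775 q [0.33 0.58 1.58 0.   0.98 0.28]
```

```bash
python3 -m crank '[[0.05,0,0,0,0,0,2],[0.1,0,0,0,0,0,2],[0.1,0,0,0,0,0,2]]'; python3 -m crank '[[0.05,0,0,0,0,0,2],[0.1,0,0,0,0,0,2],[0.1,0,0,0,0,0,2]]'
```

```text
clock: 6.15
position: [0.6053, 0.279, 0.015]
ee_rot: [0.707, -0.018, 0.707, 0.018]
contact_force: [-1.7, -0.3, 4.8]
width: 0.0331
clock: 6.52
position: [0.6053, 0.279, 0.0149]
ee_rot: [0.707, -0.018, 0.707, 0.018]
contact_force: [-3.0, -2.1, 9.9]
width: 0.0333
```

Contact made. Release and rise.

```bash
python3 -m crank '[[0,0,0,0,0,0,4],[0,0,0,0,0,0,5],[0,0,0,0,0,0,7],[0,0,0,0,0,0,8.5],[0,0,0,0,0,0,8.5]]';python3 -m crank '[[-2,0,0,0,0,0,8.5],[-6,0,0,0,0,0,8.5],[-11,0,0,0,0,0,8.5],[-11,0,0,0,0,0,8.5]]'; python3 go.py 446.9 -167 125 2
```

```text
clock: 7.15
position: [0.6051, 0.279, 0.013]
ee_rot: [0.707, -0.018, 0.707, 0.018]
contact_force: [0.5, 0.5, 1.3]
width: 0.0848
clock: 7.65
position: [0.6082, 0.2801, 0.1283]
ee_rot: [0.71, -0.017, 0.703, 0.019]
contact_force: [-0.5, -1.6, 0.2]
width: 0.0853
[ 2.000e-02 -4.385e+01 -1.835e+01] [ 0.9  0.6 -0.2] | now [608.2 280.1 128.3] w 85.3 F [-0.5 -1.6  0.2] t 7.65 q [0.33 0.48 1.45 0.   1.2  0.28]
```

```bash
python3 -m crank '[[0,-5,-2,0.8,0,0,8.5],[0,-11,-4.5,0.8,0,0,8.5],[0,-17,-7,0.8,0,0,8.5],[0,-23,-9.5,0.8,0,0,8.5],[0,-28.5,-12,0.8,0,0,8.5]]';python3 go.py 446.9 -167 125 2;python3 look.py e > /dev/null;  python3 - <<'E'
import cv2
for c,s in(("scene",(150,260,280,440)),("top",(130,255,60,220))):
    v=cv2.imread(f"pics/e_{c}.png")[s[0]:s[1],s[2]:s[3]]; cv2.imwrite(f"pics/e_{c}z.png",cv2.resize(v,None,fx=4,fy=4,interpolation=cv2.INTER_CUBIC))
E
```

```text
clock: 8.28
position: [0.5002, -0.0082, 0.1224]
ee_rot: [0.707, -0.013, 0.707, 0.013]
contact_force: [0.9, -0.2, 1.0]
width: 0.0854
[ -0.26 -15.67  -5.91] [ 0.1 -0.   0. ] | now [500.2  -8.2 122.4] w 85.4 F [ 0.9 -0.2  1. ] t 8.275 q [-0.16  0.25  1.83 -0.    1.06 -0.19]
```

View pics/e_scenez.png

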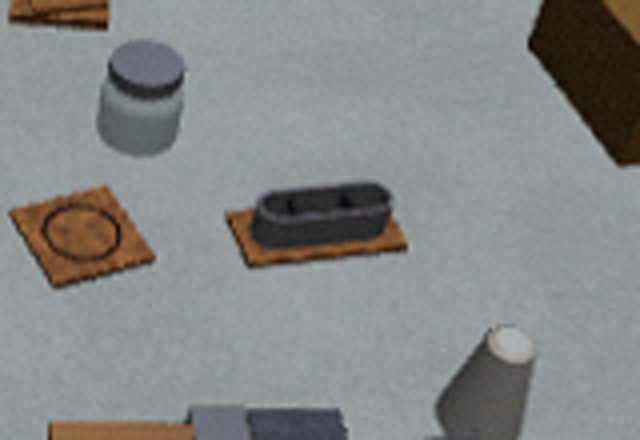

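View pics/e_topz.png

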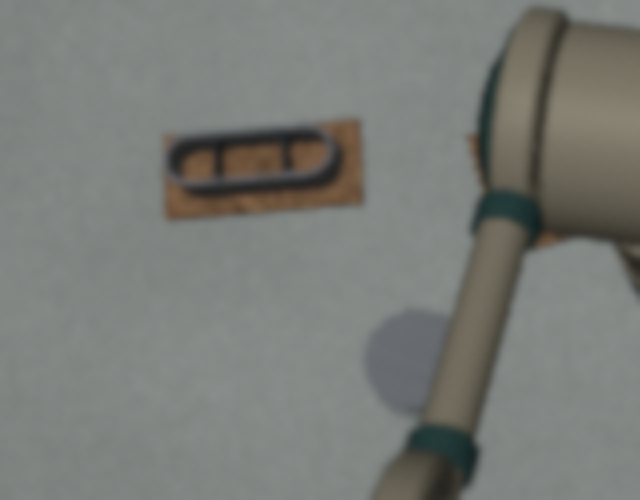

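```bash
cat > chk.py <<'E'
from h import *
import sys
n=sys.argv[1];B={'strap':(603.8,279.2,75),'disc':(591.7,94.9,50),'tab':(619.4,-77.2,55),'sole':(633.1,-310.3,80)}
for nm in sys.argv[2:]:
  for c in ("top","scene"):
    im=load(n,c);b=im["color"].astype(np.float32);x,y,rad=B[nm]
    P=proj(im,[x/1e3,y/1e3,.02])[0];pr=rad/1e3*cam(im)[0][0,0]/np.linalg.norm(np.array([x/1e3,y/1e3,0])-cam(im)[3])
    # die = neutral & not table: rather use redness low inside blank + dark
    f=np.minimum(b[...,2],b[...,1]); bgv=np.median(b.mean(2))
    fld=cv2.GaussianBlur(np.maximum(bgv*.60-b.mean(2),10-(b[...,2]-b[...,0])-200*(b.mean(2)>bgv*.85)),(0,0),.4)
    fld=np.where(np.hypot(*(np.indices(f.shape)[::-1]-P[:,None,None]))<pr,fld,-20)
    f4=cv2.resize(fld,None,fx=4,fy=4,interpolation=cv2.INTER_CUBIC)
    mm=cv2.morphologyEx((f4>0).astype(np.uint8),cv2.MORPH_CLOSE,np.ones((9,9))); mm=cv2.morphologyEx(mm,cv2.MORPH_OPEN,np.ones((7,7)))
    k=max(cv2.findContours(mm,cv2.RETR_EXTERNAL,cv2.CHAIN_APPROX_NONE)[0],key=cv2.contourArea)
    w=cast(im,(k.reshape(-1,2)+.5)/4-.5,.024)
    st={'strap':(-20,20),'sole':(-30,-4)}.get(nm)
    try: r=rect(w,st)
    except Exception as e: r=None
    H=cv2.moments(cv2.convexHull(np.float32(w*1000)))
    print(nm,c,'bboxmid',((w.max(0)+w.min(0))*500).round(1),np.ptp(w*1000,axis=0).round(1),'hull',np.round([H['m10']/H['m00'],H['m01']/H['m00']],1),'rect',r and (r[0].round(1),round(r[1],1),np.round(r[2],1)))
    v=cv2.resize(im["color"],None,fx=4,fy=4,interpolation=cv2.INTER_CUBIC);cv2.drawContours(v,[k],-1,(0,0,255),1)
    p=(P*4).astype(int);a=int(pr*5);v=v[p[1]-a:p[1]+a,p[0]-a:p[0]+a];v=cv2.resize(v,(390,390));locals().setdefault('o',[]);o.append(v)
  cv2.imwrite(f"pics/{n}_{nm}_chk.png",np.hstack(o[-2:]))
E
python3 chk.py e strap
```

```text
strap top bboxmid [601.9 277. ] [ 50.8 117.4] hull [603.2 277.3] rect (array([603.2, 276.8]), np.float64(92.6), array([117.2,  43.8]))
strap scene bboxmid [607.4 277.6] [ 61.7 118.9] hull [607.5 277.7] rect (array([607.7, 277.6]), np.float64(94.5), array([121.2,  55.3]))
```

View pics/e_strap_chk.png

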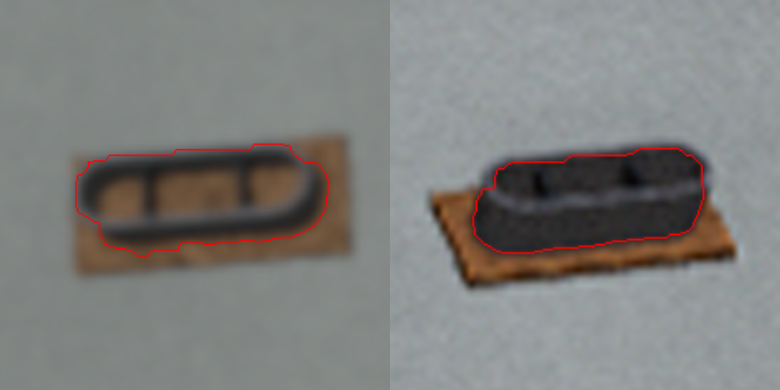

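```bash
python3 -m crank '[[0,-5.5,-2,0,0,0,8.5],[0,-11,-4,0,0,0,8.5],[0,-15.7,-5.9,0,0,0,8.5],[0,-15.7,-5.9,0,0,0,8.5],[0,-15.7,-5.9,0,0,0,8.5]]';python3 -m crank '[[0,0,0,0,0,0,8.5]]'; python3 go.py 446.9 -167 2 2
```

```text
clock: 9.0
position: [0.4482, -0.1647, 0.1226]
ee_rot: [0.707, -0.012, 0.707, 0.013]
contact_force: [-0.4, 0.1, 0.1]
width: 0.085
clock: 9.12
position: [0.4485, -0.1641, 0.1229]
ee_rot: [0.707, -0.013, 0.707, 0.014]
contact_force: [-0.5, 0.8, 0.2]
width: 0.085
[12.09 -0.29 -0.17] [ 0.2 -0.  -0.1] | now [ 448.5 -164.1  122.9] w 85.0 F [-0.5  0.8  0.2] t 9.125 q [-0.5   0.22  1.87  0.    1.05 -0.54]
```

```bash
python3 -m crank '[[4,-0.3,-0.2,0,0,0,8.5],[8,-0.3,-0.2,0,0,0,8.5],[10,-0.3,-0.2,0,0,0,8.5],[11.9,-0.3,-0.2,0,0,0,8.5],[11.9,-0.3,-0.2,0,0,0,8.5]]';python3 -m crank '[[0,0,0,0,0,0,8.5]]';  python3 go.py 446.9 -167 2 2
```

```text
clock: 9.75
position: [0.4456, -0.1669, 0.003]
ee_rot: [0.706, -0.013, 0.708, 0.014]
contact_force: [-0.2, 0.3, 0.8]
width: 0.0854
clock: 9.88
position: [0.447, -0.1682, 0.0046]
ee_rot: [0.707, -0.013, 0.707, 0.013]
contact_force: [0.4, -0.2, 0.1]
width: 0.0848
[ 0.26  0.12 -0.01] [0.1 0.  0. ] | now [ 447.  -168.2    4.6] w 84.8 F [ 0.4 -0.2  0.1] t 9.875 q [-0.51  0.38  2.02  0.    0.74 -0.54]
```

```bash
python3 -m crank '[[0,0.1,0,0,0,0,7],[0,0.1,0,0,0,0,5],[0,0.1,0,0,0,0,4],[0,0.1,0,0,0,0,4],[0,0.1,0,0,0,0,4]]' 60; python3 go.py 446.9 -167 2 2; python3 -m crank '[[-2,0,0,0,0,0,4],[-5,0,0,0,0,0,4],[-9,0,0,0,0,0,4],[-9,0,0,0,0,0,4],[-9,0,0,0,0,0,4]]'; python3 go.py 591.7 94.9 94 2
```

```text
clock: 10.5
position: [0.4468, -0.1677, 0.0053]
ee_rot: [0.708, -0.013, 0.706, 0.012]
contact_force: [-0.7, 1.3, 6.4]
width: 0.059
[0.33 0.07 0.01] [0.  0.1 0. ] | now [ 446.8 -167.7    5.3] w 59.0 F [-0.7  1.3  6.4] t 10.5 q [-0.51  0.38  2.02  0.    0.74 -0.54]
clock: 11.12
position: [0.4456, -0.1674, 0.0939]
ee_rot: [0.707, -0.013, 0.707, 0.013]
contact_force: [-0.3, -0.1, -0.8]
width: 0.0587
[-1.000e-02  2.569e+01  1.554e+01] [ 0. -0. -0.] | now [ 445.6 -167.4   93.9] w 58.7 F [-0.3 -0.1 -0.8] t 11.125 q [-0.51  0.25  1.92  0.    0.97 -0.54]
```

```bash
python3 -m crank '[[0,4,2.4,0,0,0,4],[0,9,5.4,0,0,0,4],[0,14,8.5,0,0,0,4],[0,19,11.5,0,0,0,4],[0,23,14,0,0,0,4]]';python3 -m crank '[[0,2.7,1.5,0,0,0,4],[0,2.7,1.5,0,0,0,4],[0,2.7,1.5,0,0,0,4]]'; python3 go.py 591.7 94.9 13 2; python3 -m crank '[[0,0,0,0,0,0,4]]' >/dev/null;python3 go.py 591.7 94.9 13 2
```

```text
clock: 11.75
position: [0.5775, 0.0693, 0.0922]
ee_rot: [0.706, -0.013, 0.708, 0.013]
contact_force: [-0.3, -0.7, -0.8]
width: 0.0586
clock: 12.12
position: [0.5904, 0.0943, 0.0926]
ee_rot: [0.706, -0.013, 0.708, 0.013]
contact_force: [-0.9, 0.4, -0.7]
width: 0.0585
[7.95 0.06 0.16] [ 0.1 -0.2  0. ] | now [590.4  94.3  92.6] w 58.5 F [-0.9  0.4 -0.7] t 12.125 q [ 0.04  0.42  1.66 -0.    1.07  0.01]
[8.05 0.12 0.1 ] [-0.  -0.1  0. ] | now [590.9  93.7  93.5] w 58.7 F [ 0.2 -0.1 -1.3] t 12.25 q [ 0.04  0.42  1.65 -0.    1.07  0.01]
```

```bash
python3 -m crank '[[3,0.1,0.1,0,0,0,4],[6,0.1,0.1,0,0,0,4],[7,0.1,0.1,0,0,0,4],[7.5,0.1,0.1,0,0,0,4],[7.5,0.1,0.1,0,0,0,4]]';python3 look.py f>/dev/null; python3 go.py 591.7 94.9 13 2;python3 - <<'E'
import cv2,numpy as np
o=[]
for c,s in(("scene",(165,235,260,340)),("top",(135,215,150,242))):
    v=cv2.imread(f"pics/f_{c}.png")[s[0]:s[1],s[2]:s[3]]; o.append(cv2.resize(v,(395,350),interpolation=cv2.INTER_CUBIC))
cv2.imwrite("pics/f_z.png",np.hstack(o))
E
```

```text
clock: 12.88
position: [0.5933, 0.0955, 0.0197]
ee_rot: [0.707, -0.013, 0.707, 0.013]
contact_force: [-0.1, -0.2, -1.2]
width: 0.0588
[ 0.72 -0.07 -0.2 ] [ 0.   0.1 -0. ] | now [593.7  95.7  20.2] w 58.7 F [ 0.5  0.9 -0.8] t 12.975 q [0.04 0.5  1.73 0.   0.91 0.01]
```

View pics/f_z.png

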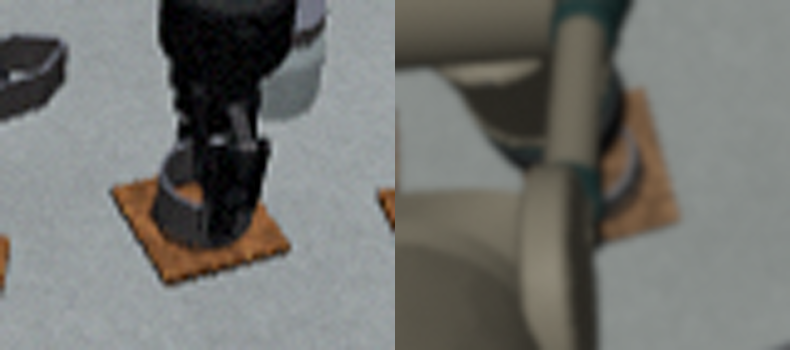

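```bash
python3 -m crank '[[0.4,-0.05,-0.15,0,0,0,4],[0.6,-0.05,-0.15,0,0,0,4],[0.65,-0.05,-0.15,0,0,0,4],[0.65,-0.05,-0.15,0,0,0,4]]';python3 -m crank '[[0.05,0,0,0,0,0,4],[0.1,0,0,0,0,0,4],[0.1,0,0,0,0,0,4]]'
```

```text
clock: 13.48
position: [0.5912, 0.0952, 0.0134]
ee_rot: [0.707, -0.013, 0.707, 0.013]
contact_force: [-1.5, 0.2, 5.1]
width: 0.0588
clock: 13.85
position: [0.5912, 0.0952, 0.0133]
ee_rot: [0.707, -0.013, 0.707, 0.013]
contact_force: [-4.0, -0.6, 10.7]
width: 0.0587
```

```bash
python3 -m crank '[[0,0,0,0,0,0,6.2],[0,0,0,0,0,0,7],[0,0,0,0,0,0,8.5],[0,0,0,0,0,0,8.5]]';python3 -m crank '[[-2,0,0,0,0,0,8.5],[-6,0,0,0,0,0,8.5],[-11,0,0,0,0,0,8.5],[-11,0,0,0,0,0,8.5],[-11,0,0,0,0,0,8.5]]'; python3 go.py 446 22 120 21.8
```

```text
clock: 14.35
position: [0.5914, 0.0952, 0.0114]
ee_rot: [0.707, -0.013, 0.707, 0.013]
contact_force: [0.2, -0.7, -0.4]
width: 0.0846
clock: 14.98
position: [0.5908, 0.0952, 0.1212]
ee_rot: [0.707, -0.013, 0.707, 0.013]
contact_force: [-0.5, -0.2, -0.2]
width: 0.0851
[  0.13  -6.79 -14.74] [-19.7  -0.   -0. ] | now [590.8  95.2 121.2] w 85.1 F [-0.5 -0.2 -0.2] t 14.975 q [0.04 0.39 1.62 0.   1.13 0.01]
```

```bash
python3 go.py 459.2 -10.9 120 21.8
```

```text
[  0.13 -10.13 -13.54] [-19.7  -0.   -0. ] | now [590.8  95.2 121.2] w 85.1 F [-0.5 -0.2 -0.2] t 14.975 q [0.04 0.39 1.62 0.   1.13 0.01]
```

```bash
python3 -m crank '[[0,-3,-4,-6,0,0,8.5],[0,-6,-8,-12,0,0,8.5],[0,-9,-12,-18,0,0,8.5],[0,-10.1,-13.5,-19.7,0,0,8.5],[0,-10.1,-13.5,-19.7,0,0,8.5]]';python3 -m crank '[[0,0,0,0,0,0,8.5],[0,0,0,0,0,0,8.5]]'; python3 go.py 459.2 -10.9 4 21.8;python3 look.py g>/dev/null; python3 chk.py g disc; python3 go.py 459.2 -10.9 4 21.8
```

```text
clock: 15.6
position: [0.458, -0.0109, 0.1203]
ee_rot: [0.693, -0.132, 0.696, 0.133]
contact_force: [-0.5, 0.2, 0.2]
width: 0.0852
clock: 15.85
position: [0.4609, -0.0101, 0.1213]
ee_rot: [0.694, -0.134, 0.694, 0.134]
contact_force: [-0.6, 0.2, 0.1]
width: 0.0849
[11.73 -0.02 -0.19] [-0.  0. -0.] | now [460.9 -10.1 121.3] w 84.9 F [-0.6  0.2  0.1] t 15.85 q [-0.17  0.2   1.91  0.    1.03 -0.55]
disc top bboxmid [586.6  89.6] [89.2 26.9] hull [591.6  90.3] rect (array([586.6,  93.1]), np.float64(167.1), array([90.9,  6.4]))
disc scene bboxmid [593.7  94.3] [83.4 66.6] hull [594.1  95.1] rect (array([593.6,  95.5]), np.float64(162.5), array([85.8, 54.3]))
[11.74 -0.02 -0.17] [ 0. -0. -0.] | now [460.7 -10.1 121.4] w 85.1 F [ 0.3 -0.1 -0.4] t 15.95 q [-0.17  0.2   1.91  0.    1.03 -0.55]
```

View pics/g_disc_chk.png

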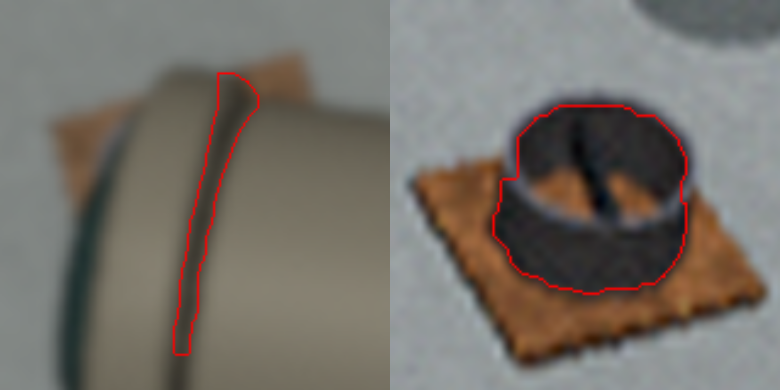

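View pics/g_scene.png

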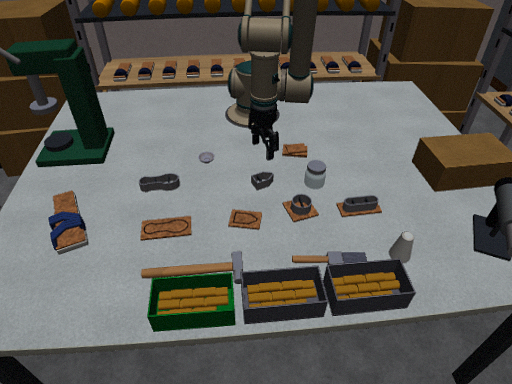

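```bash
python3 -m crank '[[4,0,-0.1,0,0,0,8.5],[8,0,-0.1,0,0,0,8.5],[10,0,-0.1,0,0,0,8.5],[11.6,0,-0.1,0,0,0,8.5],[11.6,0,-0.1,0,0,0,8.5]]';python3 -m crank '[[0,0,0,0,0,0,8.5]]';  python3 go.py 459.2 -10.9 5 21.8; python3 -m crank '[[0,0,0,0,0,0,6],[0,0,0,0,0,0,4],[0,0,0,0,0,0,3],[0,0,0,0,0,0,3],[0,0,0,0,0,0,3]]' 60; python3 go.py 459.2 -10.9 5 21.8
```

```text
clock: 16.58
position: [0.4586, -0.0105, 0.0046]
ee_rot: [0.693, -0.133, 0.695, 0.134]
contact_force: [-0.6, 0.5, 0.5]
width: 0.0851
clock: 16.7
position: [0.4599, -0.0109, 0.006]
ee_rot: [0.695, -0.134, 0.694, 0.133]
contact_force: [-0.3, 0.5, 0.2]
width: 0.085
[ 0.1   0.02 -0.06] [-0.  0.  0.] | now [459.9 -10.9   6. ] w 85.0 F [-0.3  0.5  0.2] t 16.7 q [-0.18  0.36  2.06  0.    0.72 -0.56]
clock: 17.32
position: [0.4597, -0.011, 0.0064]
ee_rot: [0.695, -0.134, 0.694, 0.133]
contact_force: [-1.1, 0.5, 5.9]
width: 0.0429
[ 0.14  0.03 -0.04] [-0.   0.1  0. ] | now [459.7 -11.    6.4] w 42.9 F [-1.1  0.5  5.9] t 17.325 q [-0.18  0.36  2.06  0.    0.72 -0.56]
```

```bash
python3 -m crank '[[-2,0,0,0,0,0,3],[-4,0,0,0,0,0,3],[-7,0,0,0,0,0,3],[-7,0,0,0,0,0,3],[-7,0,0,0,0,0,3]]'; python3 go.py 618.2 -82.1 75 -13.45
```

```text
clock: 17.95
position: [0.4583, -0.0108, 0.0749]
ee_rot: [0.694, -0.133, 0.695, 0.134]
contact_force: [0.7, 0.6, -2.0]
width: 0.0431
[ -0.04 -12.54  12.21] [35.2 -0.1 -0. ] | now [458.3 -10.8  74.9] w 43.1 F [ 0.7  0.6 -2. ] t 17.95 q [-0.18  0.26  1.98  0.    0.91 -0.56]
```

```bash
python3 -m crank '[[0,-3,3,8,0,0,3],[0,-6,6,16,0,0,3],[0,-9,9,25,0,0,3],[0,-12.5,12.2,35.2,0,0,3],[0,-12.5,12.2,35.2,0,0,3]]';python3 -m crank '[[0,0,0,0,0,0,3],[0,0,0,0,0,0,3]]'; python3 go.py 618.2 -82.1 15 -13.45; python3 -m crank '[[0,0,0,0,0,0,3]]' >/dev/null; python3 go.py 618.2 -82.1 15 -13.45
```

```text
clock: 18.58
position: [0.6216, -0.0836, 0.0734]
ee_rot: [0.702, 0.083, 0.702, -0.083]
contact_force: [-0.8, -1.0, -2.2]
width: 0.0433
clock: 18.82
position: [0.617, -0.0811, 0.0747]
ee_rot: [0.701, 0.083, 0.703, -0.082]
contact_force: [-0.7, -0.0, -2.1]
width: 0.0425
[ 5.97 -0.07  0.16] [ 0.1 -0.2 -0. ] | now [617.  -81.1  74.7] w 42.5 F [-0.7 -0.  -2.1] t 18.825 q [-0.24  0.47  1.62  0.    1.06 -0.01]
[ 6.05 -0.07  0.06] [ 0. -0. -0.] | now [617.8 -81.3  75.5] w 43.1 F [ 0.4  0.5 -1.2] t 18.95 q [-0.24  0.47  1.62  0.    1.06 -0.01]
```

```bash
python3 -m crank '[[2,-0.1,0.1,0,0,0,3],[4,-0.1,0.1,0,0,0,3],[5,-0.1,0.1,0,0,0,3],[5.5,-0.1,0.1,0,0,0,3],[5.5,-0.1,0.1,0,0,0,3]]';python3 -m crank '[[0,0,0,0,0,0,3]]';python3 look.py i>/dev/null; python3 go.py 618.2 -82.1 14.4 -13.45;python3 - <<'E'
import cv2,numpy as np
o=[]
for c,s in(("scene",(180,240,215,285)),("top",(130,195,225,300))):
    v=cv2.imread(f"pics/i_{c}.png")[s[0]:s[1],s[2]:s[3]]; o.append(cv2.resize(v,(395,350),interpolation=cv2.INTER_CUBIC))
cv2.imwrite("pics/i_z.png",np.hstack(o))
E
```

```text
clock: 19.58
position: [0.6196, -0.083, 0.0208]
ee_rot: [0.702, 0.083, 0.702, -0.083]
contact_force: [0.2, 0.5, -1.6]
width: 0.0429
clock: 19.7
position: [0.6201, -0.0831, 0.0213]
ee_rot: [0.703, 0.083, 0.702, -0.083]
contact_force: [0.8, -0.0, -2.2]
width: 0.043
[ 0.69  0.06 -0.2 ] [ 0.   0.1 -0. ] | now [620.  -83.1  21.3] w 42.8 F [-0.   0.  -2.1] t 19.8 q [-0.24  0.53  1.67  0.    0.94 -0.01]
```

View pics/i_z.png

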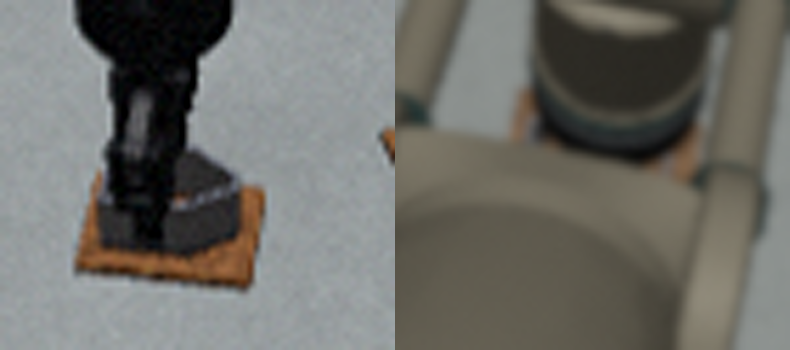

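```bash
python3 -m crank '[[0.4,0.05,-0.2,0,0,0,3],[0.6,0.05,-0.2,0,0,0,3],[0.65,0.05,-0.2,0,0,0,3],[0.65,0.05,-0.2,0,0,0,3]]';python3 -m crank '[[0.05,0,0,0,0,0,3],[0.1,0,0,0,0,0,3],[0.1,0,0,0,0,0,3]]'
```

```text
clock: 20.3
position: [0.6172, -0.0819, 0.0145]
ee_rot: [0.702, 0.083, 0.703, -0.083]
contact_force: [-3.1, 0.8, 4.9]
width: 0.043
clock: 20.68
position: [0.6172, -0.0819, 0.0144]
ee_rot: [0.702, 0.083, 0.702, -0.083]
contact_force: [-4.1, 1.8, 10.2]
width: 0.0428
```

```bash
python3 -m crank '[[0,0,0,0,0,0,5],[0,0,0,0,0,0,7],[0,0,0,0,0,0,8.5],[0,0,0,0,0,0,8.5]]';python3 -m crank '[[-2,0,0,0,0,0,8.5],[-6,0,0,0,0,0,8.5],[-11,0,0,0,0,0,8.5],[-11,0,0,0,0,0,8.5],[-11,0,0,0,0,0,8.5]]'; python3 go.py 443.2 -360.2 120 3
```

```text
clock: 21.18
position: [0.6178, -0.0821, 0.0129]
ee_rot: [0.702, 0.083, 0.702, -0.083]
contact_force: [-0.9, 0.7, -0.0]
width: 0.0846
clock: 21.8
position: [0.6173, -0.082, 0.1229]
ee_rot: [0.702, 0.083, 0.702, -0.083]
contact_force: [-0.0, -0.7, 0.1]
width: 0.0849
[  0.29 -31.11 -10.46] [-16.4  -0.   -0. ] | now [617.3 -82.  122.9] w 84.9 F [-0.  -0.7  0.1] t 21.8 q [-0.24  0.42  1.56  0.    1.16 -0.01]
```

```bash
python3 -m crank '[[0,-5,-1.5,-3,0,0,8.5],[0,-11,-3.5,-6,0,0,8.5],[0,-17,-5.5,-9,0,0,8.5],[0,-23,-7.5,-13,0,0,8.5],[0,-29,-9.7,-16.4,0,0,8.5]]';python3 -m crank '[[0,0,0,0,0,0,8.5],[0,0,0,0,0,0,8.5]]'; python3 look.py j >/dev/null; python3 go.py 443.2 -360.2 120 3; python3 m2.py j | grep -A1 sole
```

```text
clock: 22.42
position: [0.456, -0.3393, 0.1212]
ee_rot: [0.706, -0.018, 0.708, 0.02]
contact_force: [0.1, -0.7, 0.3]
width: 0.0852
clock: 22.68
position: [0.4572, -0.3378, 0.1216]
ee_rot: [0.706, -0.017, 0.708, 0.019]
contact_force: [-1.1, -0.1, 0.0]
width: 0.085
[ 0.22 -2.23 -1.62] [ 0.  -0.1 -0.1] | now [ 458.2 -337.1  122.2] w 85.2 F [ 1.  -0.3 -0.4] t 22.775 q [-0.76  0.35  1.68  0.    1.11 -0.81]Traceback (most recent call last):
  File "m2.py", line 20, in <module>
    cs,_=cv2.findContours(mm,cv2.RETR_EXTERNAL,cv2.CHAIN_APPROX_NONE); k=max(cs,key=cv2.contourArea)
                                                                         ~~~^^^^^^^^^^^^^^^^^^^^^^^^
ValueError: max() iterable argument is empty
```

```bash
sed -i 's/pr=rad\/1e3/pr=1.15*rad\/1e3/' chk.py; python3 chk.py j strap disc tab; python3 - <<'E'
import cv2,numpy as np
cv2.imwrite("pics/j_all.png",np.vstack([cv2.resize(cv2.imread(f"pics/j_{n}_chk.png"),(400,200)) for n in("strap","disc","tab")]))
E
```

```text
strap top bboxmid [602.5 277.3] [ 49.5 116.8] hull [603.4 277.4] rect (array([603.3, 277.1]), np.float64(92.9), array([116.6,  43.2]))
strap scene bboxmid [607.3 277.7] [ 62.  118.6] hull [607.5 277.7] rect (array([607.7, 277.8]), np.float64(93.4), array([120.4,  55.3]))
disc top bboxmid [591.2  94. ] [67.8 64.2] hull [590.9  94.3] rect (array([590.6,  94.5]), np.float64(42.7), array([69.3, 28.3]))
disc scene bboxmid [593.7  94.7] [83.4 67.5] hull [594.3  95.1] rect (array([593.6,  95.7]), np.float64(162.0), array([85.8, 54.4]))
tab top bboxmid [615.8 -77. ] [57.8 72.3] hull [617.9 -79.2] rect (array([618.7, -75.9]), np.float64(78.4), array([70.1, 40.8]))
tab scene bboxmid [619.6 -77.4] [72.5 71.9] hull [621.2 -78.6] rect (array([622.3, -76. ]), np.float64(72.5), array([72.9, 61.8]))
```

View pics/j_all.png

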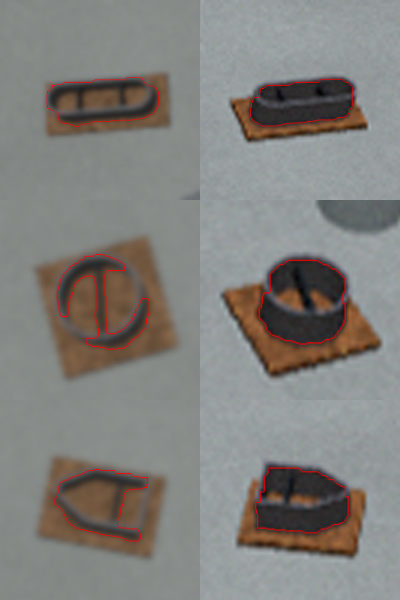

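View pics/j_scene.png

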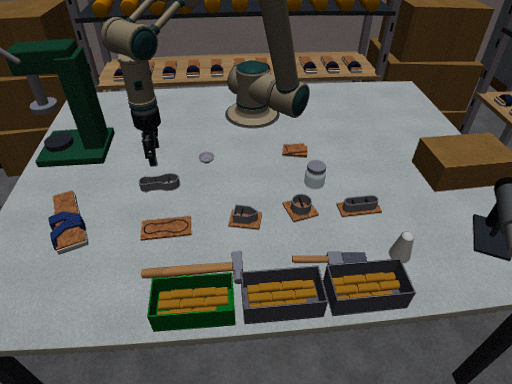

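```bash
python3 -m crank '[[0.2,-2.2,-1.5,0,0,0,8.5],[0.2,-2.2,-1.5,0,0,0,8.5],[0.2,-2.2,-1.5,0,0,0,8.5],[0.2,-2.2,-1.5,0,0,0,8.5]]'; python3 go.py 443.2 -360.2 5 3;python3 -m crank '[[0,0,0,0,0,0,8.5]]'>/dev/null;python3 go.py 443.2 -360.2 5 3
```

```text
clock: 23.28
position: [0.4447, -0.3602, 0.1211]
ee_rot: [0.707, -0.019, 0.707, 0.019]
contact_force: [1.1, -0.7, -0.1]
width: 0.0849
[11.61  0.   -0.15] [ 0.  0. -0.] | now [ 444.7 -360.2  121.1] w 84.9 F [ 1.1 -0.7 -0.1] t 23.275 q [-0.8   0.35  1.68  0.    1.11 -0.86]
[11.62  0.05 -0.13] [ 0.  0. -0.] | now [ 444.5 -360.7  121.2] w 84.7 F [-0.5  0.   0.5] t 23.4 q [-0.8   0.35  1.68  0.    1.11 -0.86]
```

```bash
python3 -m crank '[[4,0,-0.1,0,0,0,8.5],[8,0,-0.1,0,0,0,8.5],[10,0,-0.1,0,0,0,8.5],[11.6,0,-0.1,0,0,0,8.5],[11.6,0,-0.1,0,0,0,8.5]]';python3 -m crank '[[0,0,0,0,0,0,8.5]]';  python3 go.py 443.2 -360.2 5 3; python3 -m crank '[[0,0,0,0,0,0,6],[0,0,0,0,0,0,4],[0,0,0,0,0,0,3],[0,0,0,0,0,0,2],[0,0,0,0,0,0,2]]' 70;python3 -m crank '[[0,0,0,0,0,0,2]]'; python3 go.py 443.2 -360.2 5 3
```

```text
clock: 24.02
position: [0.4427, -0.3608, 0.0042]
ee_rot: [0.706, -0.018, 0.707, 0.019]
contact_force: [1.2, 0.9, 0.7]
width: 0.0848
clock: 24.15
position: [0.4437, -0.3619, 0.0059]
ee_rot: [0.707, -0.019, 0.706, 0.018]
contact_force: [0.9, -1.1, 1.0]
width: 0.0853
[ 0.09  0.17 -0.05] [-0.   0.1  0.1] | now [ 443.7 -361.9    5.9] w 85.3 F [ 0.9 -1.1  1. ] t 24.15 q [-0.81  0.48  1.81  0.    0.85 -0.86]
clock: 24.78
position: [0.4434, -0.3618, 0.0059]
ee_rot: [0.707, -0.019, 0.707, 0.018]
contact_force: [0.1, -0.4, 6.0]
width: 0.033
clock: 24.9
position: [0.4434, -0.3618, 0.0059]
ee_rot: [0.707, -0.019, 0.707, 0.018]
contact_force: [-0.6, 0.1, 5.8]
width: 0.0329
[ 0.09  0.16 -0.02] [-0.   0.   0.1] | now [ 443.4 -361.8    5.9] w 32.9 F [-0.6  0.1  5.8] t 24.9 q [-0.81  0.48  1.81 -0.    0.85 -0.86]
```

```bash
python3 -m crank '[[-2,0,0,0,0,0,2],[-4,0,0,0,0,0,2],[-7,0,0,0,0,0,2],[-7,0,0,0,0,0,2],[-7,0,0,0,0,0,2]]'; python3 go.py 633.9 -325.9 75 3.1
```

```text
clock: 25.52
position: [0.4424, -0.3605, 0.0737]
ee_rot: [0.706, -0.018, 0.707, 0.019]
contact_force: [-0.1, -0.2, -3.2]
width: 0.0327
[-0.15  2.47 19.3 ] [-0.1 -0.1 -0.1] | now [ 442.4 -360.5   73.7] w 32.7 F [-0.1 -0.2 -3.2] t 25.525 q [-0.81  0.4   1.74  0.    1.   -0.86]
```

```bash
python3 -m crank '[[0,0.5,4,0,0,0,2],[0,1,8,0,0,0,2],[0,1.5,12,0,0,0,2],[0,2,16,0,0,0,2],[0,2.4,19.3,0,0,0,2]]';python3 -m crank '[[0,0,0,0,0,0,2],[0,0,0,0,0,0,2]]'; python3 go.py 633.9 -325.9 15 3.1
```

```text
clock: 26.15
position: [0.6351, -0.3263, 0.0723]
ee_rot: [0.706, -0.018, 0.708, 0.019]
contact_force: [0.2, -0.1, -3.1]
width: 0.0328
clock: 26.4
position: [0.633, -0.3267, 0.0728]
ee_rot: [0.705, -0.018, 0.708, 0.019]
contact_force: [-0.0, 0.3, -3.9]
width: 0.0327
[5.78 0.06 0.12] [-0.1 -0.2 -0.1] | now [ 633.  -326.7   72.8] w 32.7 F [-0.   0.3 -3.9] t 26.4 q [-0.57  0.59  1.39 -0.    1.16 -0.63]
```

```bash
python3 -m crank '[[2,0,0,0,0,0,2],[4,0,0,0,0,0,2],[5,0,0,0,0,0,2],[5,0,0,0,0,0,2]]';python3 -m crank '[[0,0,0,0,0,0,2]]';python3 look.py k>/dev/null; python3 go.py 633.9 -325.9 14 3.1;python3 - <<'E'
import cv2,numpy as np
o=[]
for c,s in(("scene",(180,260,115,215)),("top",(115,195,300,400))):
    v=cv2.imread(f"pics/k_{c}.png")[s[0]:s[1],s[2]:s[3]]; o.append(cv2.resize(v,(395,316),interpolation=cv2.INTER_CUBIC))
cv2.imwrite("pics/k_z.png",np.hstack(o))
E
```

```text
clock: 26.9
position: [0.6333, -0.3273, 0.0241]
ee_rot: [0.706, -0.017, 0.708, 0.019]
contact_force: [-0.9, -0.4, -3.2]
width: 0.0328
clock: 27.02
position: [0.6349, -0.3279, 0.0259]
ee_rot: [0.707, -0.018, 0.706, 0.018]
contact_force: [-0.4, -0.1, -2.6]
width: 0.0327
[ 1.22  0.2  -0.12] [-0.1  0.1  0.1] | now [ 635.2 -327.9   26.2] w 33.1 F [-0.1 -0.5 -3.1] t 27.125 q [-0.57  0.63  1.44  0.    1.07 -0.63]
```

View pics/k_z.png

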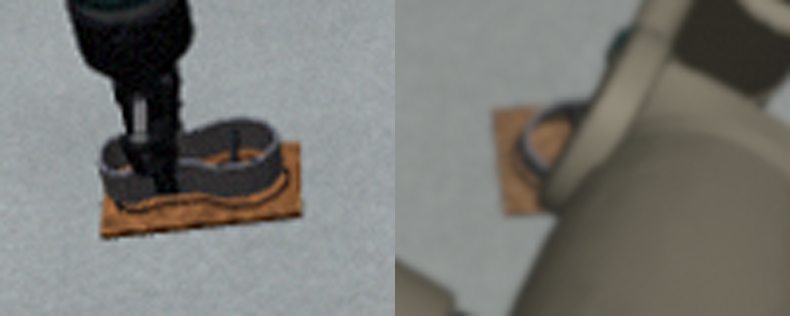

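```bash
python3 -m crank '[[0.5,0.2,-0.1,0,0,0,2],[0.8,0.2,-0.1,0,0,0,2],[0.9,0.2,-0.1,0,0,0,2],[0.9,0.2,-0.1,0,0,0,2],[0.9,0.2,-0.1,0,0,0,2]]';python3 go.py 633.9 -325.9 14 3.1;
```

```text
clock: 27.75
position: [0.6336, -0.3255, 0.0162]
ee_rot: [0.707, -0.018, 0.707, 0.018]
contact_force: [0.3, 0.9, -2.4]
width: 0.0329
[ 0.22 -0.04  0.02] [-0.1  0.   0. ] | now [ 633.6 -325.5   16.2] w 32.9 F [ 0.3  0.9 -2.4] t 27.75 q [-0.57  0.64  1.46  0.    1.05 -0.62]
```

```bash
python3 -m crank '[[0.1,0,0,0,0,0,2],[0.15,0,0,0,0,0,2],[0.2,0,0,0,0,0,2],[0.2,0,0,0,0,0,2]]';python3 -m crank '[[0.05,0,0,0,0,0,2],[0.1,0,0,0,0,0,2]]'; python3 go.py 633.9 -325.9 14 3.1;
```

```text
clock: 28.25
position: [0.6335, -0.3254, 0.014]
ee_rot: [0.707, -0.018, 0.707, 0.018]
contact_force: [-0.7, 0.6, -3.4]
width: 0.0332
clock: 28.5
position: [0.6336, -0.3255, 0.0139]
ee_rot: [0.707, -0.018, 0.707, 0.018]
contact_force: [-1.7, 1.8, 3.1]
width: 0.0329
[-0.01 -0.05  0.03] [-0.1  0.   0. ] | now [ 633.6 -325.5   13.9] w 32.9 F [-1.7  1.8  3.1] t 28.5 q [-0.57  0.64  1.46  0.    1.04 -0.62]
```

Seated (weight transferred). Release, rise and swing clear to look.

```bash
python3 -m crank '[[0,0,0,0,0,0,5],[0,0,0,0,0,0,7],[0,0,0,0,0,0,8.5],[0,0,0,0,0,0,8.5]]';python3 -m crank '[[-2,0,0,0,0,0,8.5],[-6,0,0,0,0,0,8.5],[-11,0,0,0,0,0,8.5],[-14,0,0,0,0,0,8.5],[-14,0,0,0,0,0,8.5]]'; python3 -m crank '[[0,0,-5,0,0,0,8.5],[0,0,-10,0,0,0,8.5],[0,0,-15,0,0,0,8.5],[0,0,-21,0,0,0,8.5],[0,0,-27,0,0,0,8.5]]';python3 -m crank '[[0,0,0,0,0,0,8.5]]'; python3 look.py l>/dev/null; python3 chk.py l strap disc tab sole; python3 - <<'E'
import cv2,numpy as np
v=cv2.imread("pics/l_top.png")[125:245,60:425]; cv2.imwrite("pics/l_tz.png",cv2.resize(v,(790,260),interpolation=cv2.INTER_CUBIC))
v=cv2.imread("pics/l_scene.png")[160:250,130:390]; cv2.imwrite("pics/l_sz.png",cv2.resize(v,(790,273),interpolation=cv2.INTER_CUBIC))
E
```

```text
clock: 29.0
position: [0.6336, -0.3255, 0.0131]
ee_rot: [0.707, -0.018, 0.707, 0.018]
contact_force: [0.6, -0.2, 0.4]
width: 0.0852
clock: 29.62
position: [0.6352, -0.3264, 0.1567]
ee_rot: [0.709, -0.02, 0.705, 0.017]
contact_force: [0.1, 0.0, -1.0]
width: 0.0851
clock: 30.25
position: [0.3615, -0.3386, 0.1515]
ee_rot: [0.706, -0.018, 0.708, 0.019]
contact_force: [-0.3, -1.1, -0.1]
width: 0.0847
clock: 30.38
position: [0.3594, -0.3376, 0.1516]
ee_rot: [0.705, -0.016, 0.708, 0.018]
contact_force: [0.8, -0.7, -0.2]
width: 0.0849
strap top bboxmid [601.3 277. ] [ 52.2 117.4] hull [602.9 277.4] rect (array([603.2, 276.8]), np.float64(92.6), array([117.2,  43.8]))
strap scene bboxmid [607.3 277.4] [ 62.  119.2] hull [607.4 277.7] rect (array([607.6, 277.4]), np.float64(93.3), array([121. ,  55.7]))
disc top bboxmid [590.6  93.7] [69.  64.8] hull [590.5  94.2] rect (array([590.1,  94.7]), np.float64(41.0), array([69.9, 30.2]))
disc scene bboxmid [593.3  94.7] [82.6 67.5] hull [594.1  95. ] rect (array([593.5,  95.7]), np.float64(161.9), array([86. , 54.5]))
tab top bboxmid [615.8 -76.7] [59.  72.9] hull [617.8 -79.1] rect (array([618.6, -75.5]), np.float64(79.8), array([70.9, 41.4]))
tab scene bboxmid [619.6 -77.1] [72.4 71.6] hull [621.3 -78.5] rect (array([622.5, -75.7]), np.float64(73.4), array([72.2, 62. ]))
sole top bboxmid [ 631.1 -309.7] [ 60.5 136.7] hull [ 632.4 -309.3] rect (array([ 631.5, -309.8]), np.float64(93.8), array([137.3,  42.7]))
sole scene bboxmid [ 633.7 -309.2] [ 75.4 130.8] hull [ 635.3 -308.4] rect (array([ 633.8, -308.6]), np.float64(96.3), array([127.1,  56.7]))
```

View pics/l_tz.png

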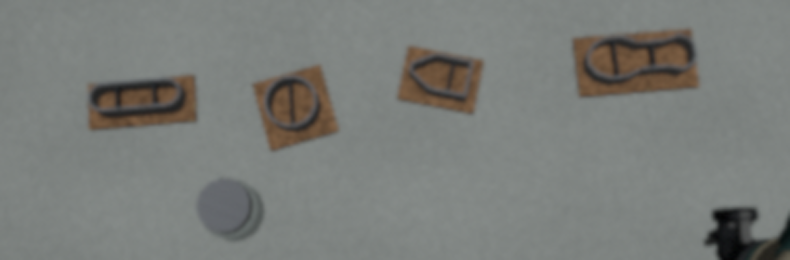

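View pics/l_sz.png

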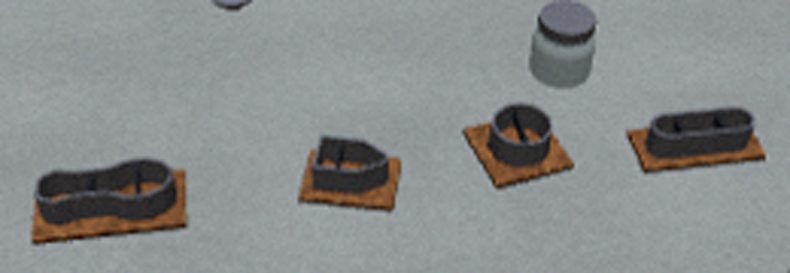

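View pics/l_sole_chk.png

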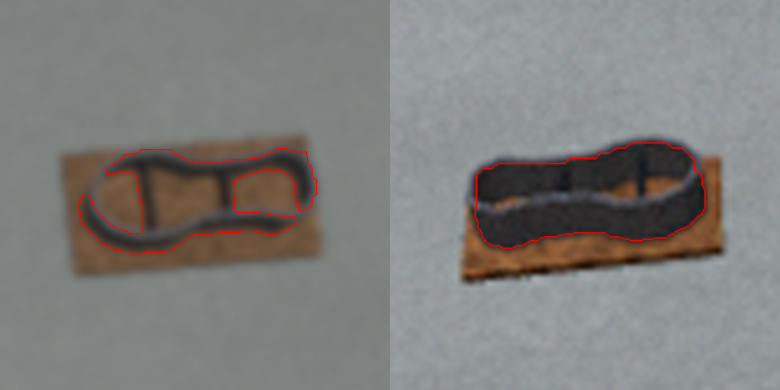

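```bash
cat > ov.py <<'E'
from h import *
import sys
n=sys.argv[1]
B={'strap':(603.8,279.2,92.8),'disc':(591.7,94.9,15),'tab':(619.4,-77.2,76.55),'sole':(633.1,-310.3,93.1)}
t=np.linspace(0,2*np.pi,73)
sh={'strap':np.c_[17*np.cos(t)+38*np.sign(np.cos(t)+1e-9),17*np.sin(t)],'disc':np.c_[30*np.cos(t),30*np.sin(t)],
'tab':np.array([[-34,-22],[-34,22],[10,22],[-34,22],[-34,-22],[10,-22]]),'sole':np.array([[-64,0],[-64,5],[-64,-5],[-64,0],[-30,0],[-30,17],[2,17],[-30,17],[-30,-17],[2,-17],[-30,-17],[-30,0],[64,0],[64,5],[64,-5]])}
o=[]
for nm,(x,y,a) in B.items():
  for c in("top","scene"):
    im=load(n,c);S=8
    a_=np.radians(a);Rm=np.array([[np.cos(a_),-np.sin(a_)],[np.sin(a_),np.cos(a_)]])
    P=proj(im,[x/1e3,y/1e3,.02])[0];h=25 if c=="top" else 27; w=38
    x0,y0=int(P[0])-w,int(P[1])-h
    v=cv2.resize(im["color"][y0:y0+2*h,x0:x0+2*w],None,fx=S,fy=S,interpolation=cv2.INTER_CUBIC)
    for z,col in((.008,(0,255,255)),(.040,(0,255,0))):
        w3=np.c_[(sh[nm]@Rm.T+[x,y])/1e3,np.full(len(sh[nm]),z)]
        p=(proj(im,w3)-[x0,y0]+.5)*S-.5
        cv2.polylines(v,[np.int32(p.round())],False,col,1)
    o.append(cv2.resize(v,(400,270)))
cv2.imwrite(f"pics/{n}_ov1.png",np.vstack([np.hstack(o[0:2]),np.hstack(o[2:4])]))
cv2.imwrite(f"pics/{n}_ov2.png",np.vstack([np.hstack(o[4:6]),np.hstack(o[6:8])]))
E
python3 ov.py l
```

```text
(no output)
```

View pics/l_ov1.png

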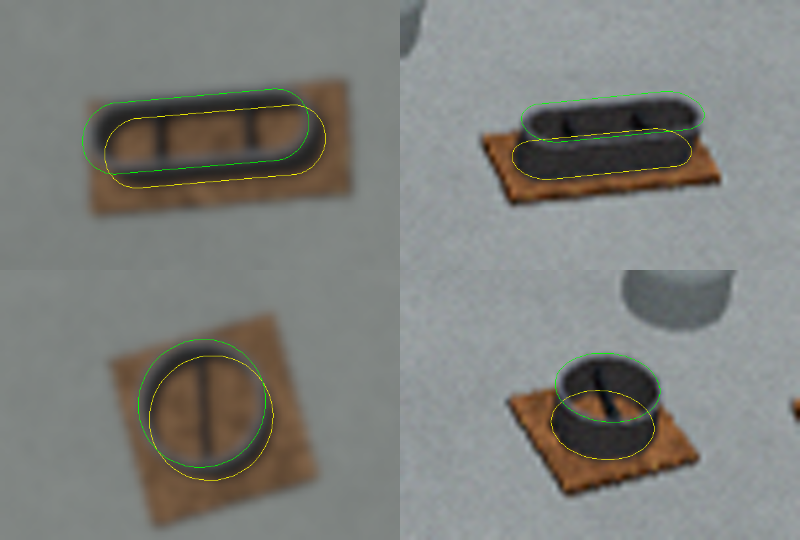

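View pics/l_ov2.png

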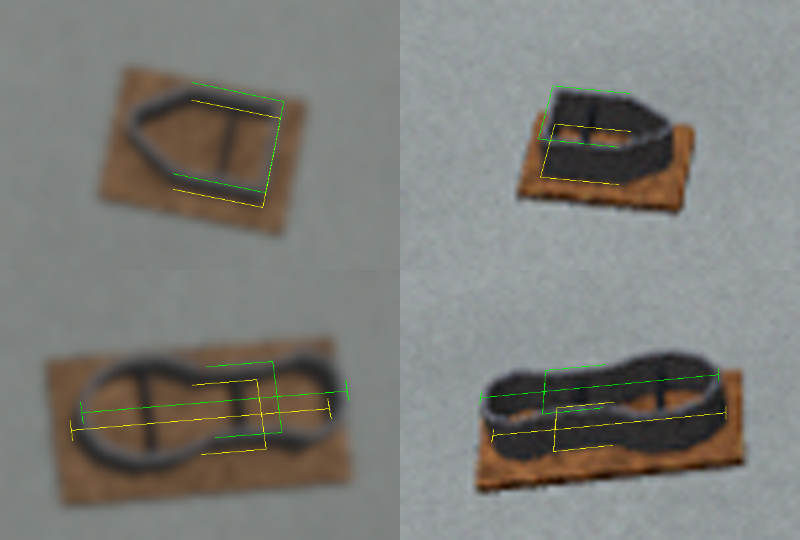

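```bash
python3 ov.py a
```

```text
(no output)
```

View pics/a_ov1.png

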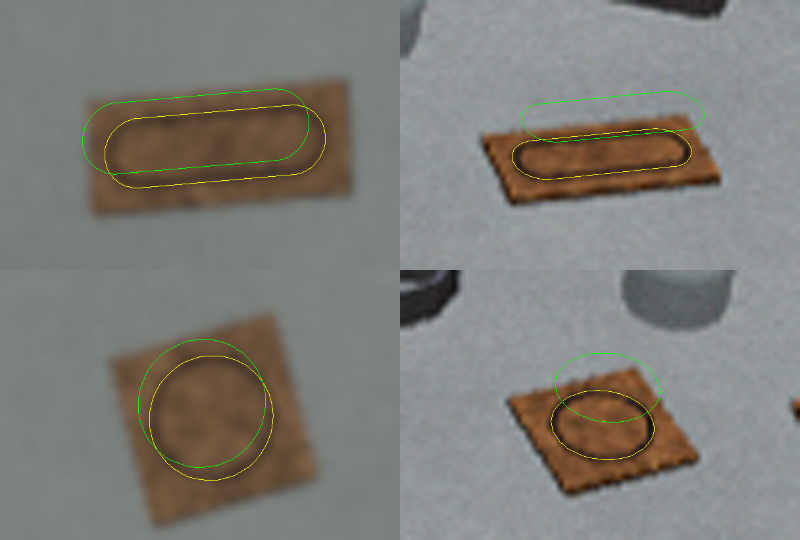

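View pics/a_ov2.png

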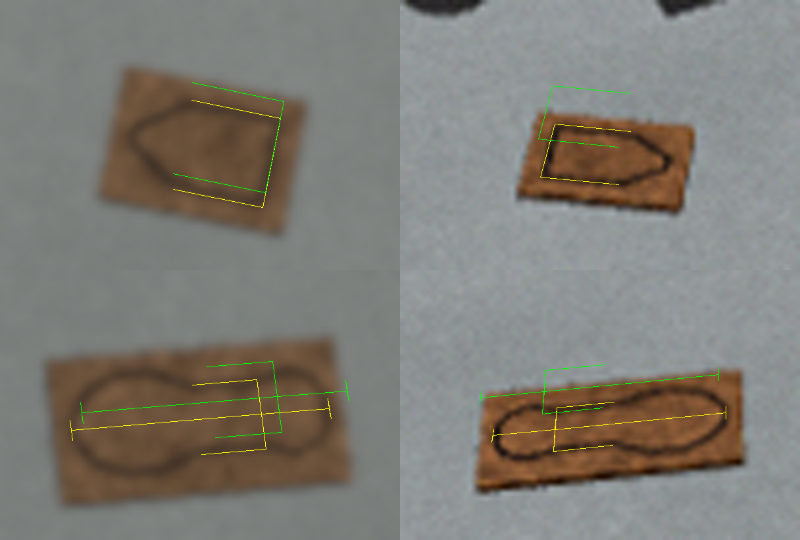

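```bash
python3 - <<'E'
from h import *
for c,s in(("top",(200,245,145,190)),("scene",(155,192,300,332))):
    a,l=[load(n,c)["color"][s[0]:s[1],s[2]:s[3]].astype(float) for n in "al"]
    print(c,cv2.phaseCorrelate(a.mean(2),l.mean(2)))
from rig import manip
print(manip.get_state()['clock'],manip.sign_off())
E
```

```text
top ((0.39254939220053586, 0.4487298620716125), 0.9462998561584183)
scene ((0.00918952649280591, 0.020256789806932574), 0.9926388040580731)
the job is handed in; nothing more can be done
30.475 None
```

All four dies are flat on their cork blanks, the sole and the tab the same way round as drawn. I handed the job in at about 30.5 s with the gripper open and clear of everything.

**Placement:** My last views from both cameras show the disc, sole and tab dies within about 1–2 mm of their drawn outlines. The strap die lies about 1.5–2 mm toward −y along its length. I left it because regripping would be no more precise.

**Forces:** Wrist force stayed around 11 N or less in every reading.

**Jar:** The jar never came near the gripper. The scene view shows a shift of 0.02 px. The top view shows about 0.4–0.5 px (roughly 1 mm), which I take as image noise.

**Where checks disagreed:** My automatic contour checks of the placed dies differed by about 2–4 mm in x between the two cameras, because the pale rims blur into the background. I relied on projected-outline overlays instead. The drawn tab outline also appeared about 1–2 mm further toward +y than my blank-edge estimate, and the tab die matches the drawn outline.

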